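# Index the beaker stage one hole along its rail and hold the pin home

## Task

The beaker's stage has to come one hole nearer to the tall screw-cap bottle that stands past one end of the rail. Slide the transport-lock grip towards the robot to its end stop, then pull the plunger knob up, slide the stage along the rail to the next hole on the bottle's side and let the pin drop fully home there. Finish still holding the knob with the pin kept down in that hole; the beaker stays standing on its stage, and the other things on the worktop are left alone.

Things in the scene. Friction and masses are not known exactly. Their poses are not given: they have to be found in the camera images.
- slide_rail: Fixed aluminium rail, 44 mm wide, 400 mm long, top face 32 mm above the worktop, with feet and black caps at both ends (422 mm overall). Origin: centre of its underside, on the worktop. Its y axis runs along the rail, its x axis across it, away from the robot. Five round index holes (13 mm) in the top face at y = -100, -50, 0, 50, 100 mm.
- carriage (a joint): Position of the sliding grey section (saddle) on the rail, m, growing along the rail's +y; limits -0.102 to 0.102. At the start it is 0, pinned in the middle hole. It slides easily (about 1 N) once the pin is out. Its stage, a plate on the far side, carries the beaker; everything on the section moves with it.
- index_plunger (a joint): Lift of the index plunger, m: 0 = pin fully home, 10 mm deep in a hole; from 0.010 the pin is clear of the rail top (the pin is 10 mm thick with a rounded end; it rests there at 0.010 between holes); upper stop 0.018. A spring pushes it down with 2.5 to 3.5 N. While the transport lock is on it can lift only about 2 mm.
- plunger_knob: Round black knob on top of the plunger, 30 mm across, 28 mm tall; the gripping part is a 20 mm high cylinder. Origin: the knob's centre, 102 mm above the worktop when the pin is home, above the rail's centre line. It moves up with the plunger and along the rail with the section. Nothing stands above 75 mm within 60 mm of its axis, except the lock grip, which is on the robot's side.
- transport_lock (a joint): Travel of the transport lock, m: a forked steel plate over the plunger's collar. It starts at 0 to 0.006 (locked), moves along the rail's -x (towards the robot) and stops at 0.035 (fully released). Sliding friction about 1.5 N; it stays where it is left.
- lock_grip: Upright black block on the lock plate, 14 mm along the rail, 20 mm across it and 30 mm tall. Origin: its centre, 86 mm above the worktop; with the lock at 0 it lies 48 mm from the plunger axis towards the robot (83 mm at the end stop). The guide beneath it reaches 72 mm high, 32 mm wide.
- beaker: Clear beaker, 72 mm across, 87 mm tall, loose, standing on the stage between short pegs, 100 mm from the rail's centre line on the far side; its foot is 42 mm above the worktop. Origin: centre of its underside; z is its axis.
- bottle: Tall white bottle with a screw cap, 91 mm across, 199 mm tall, standing past one end of the rail, about 280 mm from the rail's centre; it shows which way to move. Origin: centre of its underside.
- tumbler: Steel tumbler with a black rim, 82 mm across, 122 mm tall, standing past the other end of the rail; leave it alone. Origin: centre of its underside.
- vial: Small amber vial with a screw cap, 25 mm across, 68 mm tall, standing behind the rail; leave it alone. Origin: centre of its underside.
- dropper: Amber dropper bottle, 31 mm across, 107 mm tall, standing behind the rail; leave it alone. Origin: centre of its underside.
- cap: Loose black cap, 29 mm across, 18 mm tall, lying in front of the rail; leave it alone. Origin: centre of its underside.
Not all that is in view belongs to the job. Leave any turquoise look-alike of the bottle alone. What is shaped like the beaker but pink is not meant.

How it is judged:
By the outcome, as a careful person would: the job done as asked, in the order asked, and still so for the second after the job is handed in, while the arm keeps its last pose, push and grip.
It also fails if it takes over 42 s, if anything falls off the work surface, if the arm or the gripper's body presses on something with over 40 N, if the wrist force passes 120 N, or if a joint passes its speed limit or range.

## Robot

A 6-joint arm with a two-finger parallel gripper is mounted at the origin on a cart in front of the work surface, level with it; the furniture and walls round the work are solid. World frame = base frame: x ahead of the robot, y to its left, z up, the work surface at z = 0. Lengths are in mm, angles in rad, forces in N, time in s.
With the tool pointing down it reaches from about 300 to 775 mm from the base axis. Payload 14.6 kg.
Tool frame: the origin (TCP) lies on the mounting face of the last link; the fingertips stand 199 mm ahead of it and the grasp point (between the pads) lies 180 mm ahead of it; z points along the fingers, y is the line along which they close (so a half turn about z gives the same grasp; the last joint's range is limited). The gripper opens to 94 mm and grips with 3 to 60 N. Pads are 16 mm wide; open, the fingers measure 119 mm over their backs; the gripper's body (75 mm by 177 mm) begins 78 mm behind the grasp point.
Start: joints at [-1.349, 0.3, 1.521, -0, 1.321, -0.067], TCP at [156.635, -527.216, 404.646] pointing down, gripper open.
Joint ranges: [-3.03, 3.03], [-0.79, 2.21], [0.23, 2.52], [-1.04, 4.18], [0, 3.07], [-2.55, 2.55]. Speed limits (rad/s): [2.22, 2.22, 2.57, 3.14, 3.14, 3.14].

## Interface

Orientations are given as [roll, pitch, yaw] about the fixed x, y, z axes, in that order (R = Rz(yaw) Ry(pitch) Rx(roll)).
In Python, from cell import manip gives the robot as it stands. The module is installed in compiled form; this text tells all that it offers.
- The arm moves only by the shell command python3 -m creep 'ROWS' [FORCE]. ROWS is a JSON object of lists of equal length, an entry for each row: "slide": the shift along the world's x, y, z in cm, a list of three; "turn": the turn about the world's z in rad; "claw": the opening, from 0 (shut) to 1 (fully open). A call has 1 to 8 rows; each row shifts and turns the commanded pose from where the row before left it; what a row does not reach is not made up. A row lasts 1/8 s, in which the tool goes at most 62.5 mm and 10.7 degrees, less where a joint would pass 70% of its speed; a pose out of reach is approached as far as the arm can. A call with a gripper value outside its range is refused whole. The fingers move at their own pace and stop on an object; FORCE is the grip in N (left out, the last holds). Time passes only in rows, so rows that do not move let the fingers close. It gives the time, the measured TCP pose, the force, the opening and the grip force at its end, in the units of the state.
- manip.read_state(): the state, without advancing time (a new reading comes with each control period).
- manip.camera(name): name is "scene" or "top"; returns (picture, depth): 384x512x3 uint8, red, green, blue; 384x512 float32, mm along the optical axis (not along the pixel's ray), 0 where there is no reading.
- manip.calibration(name): a dict with "intrinsics" (3x3 intrinsics, pixels), "pose" (4x4, takes a point from camera to world coordinates). Camera axes: x right, y up, looking along -z (the intrinsics and any distortion apply to the point x, -y, -z); pixel columns grow to the right and rows downward; lengths in mm; the calibration is good to about 2 mm. A picture is of the moment at which its call begins. calibration takes no time and is no camera call.
- manip.sign_off(): hands the job in; it is judged then, once.
Trained networks look in the newest picture that a camera, given by its name, has taken for a name from the list of things; names that differ only in an ending like _2 or _b are one class to them, and where a whole thing is asked for, a point or a joint stands for the part that bears it (a point fixed in the world has none). Each returns a list of dicts, best first, with "score" (0 to 1); they miss things now and then, are a little off and sometimes report something else, mostly with a low value. They report only what shows in the picture. A call takes as long as a camera call. They do not tell look-alikes from the thing itself.
- manip.cut_out(query, camera): "mask" (384x512 bool, what is visible of it) and "position" ([column, row] in pixels, amid what is visible of it).
The state is a dict: "clock": time; "joints": joint angles; "qd": joint speeds; "effort": joint torques, N m; "eef_pos": TCP position; "eef_rot": TCP orientation; "wrist_force": force on the tool from outside, world axes, zero at the start; "moment": the same for the moment, N m; "finger_gap": finger opening in mm; "finger_force": force on a finger pad.
Only numpy, scipy, OpenCV 4.12 (cv2) and the standard library are available. Lean on these libraries where they do the work, as an engineer would, in place of code of your own. Each camera call takes 0.05 s, during which the arm holds its last target. There are 200 camera calls.

## Working session

There is one attempt and no reset: what is moved stays moved. The work goes in short steps, Python scripts to look and compute and a shell command to move; the robot and the scene stay as the last step left them, time stands still between calls to the robot, and variables do not carry over. Pictures are saved under pics/ and viewed, at most 10 in all, crops included, and the job is handed in when it is done.

```bash
mkdir -p pics; cat > h.py <<'E'
from cell import manip
import numpy as np, cv2
def cloud(cam,d):
    c=manip.calibration(cam);K=np.array(c["intrinsics"]);T=np.array(c["pose"])
    v,u=np.mgrid[0:384,0:512]
    x=(u-K[0,2])/K[0,0]*d;y=(v-K[1,2])/K[1,1]*d
    return np.stack([x,-y,-d],-1)@T[:3,:3].T+T[:3,3]
E
python3 - <<'E'
from h import *
print({k:v for k,v in manip.read_state().items()if k in("clock","eef_pos","eef_rot","wrist_force","finger_gap")})
ims=[]
for cam in("top","scene"):
    im,d=manip.camera(cam);ims.append(im);P=cloud(cam,d);np.save(cam+".npy",P)
    print(cam,{k:v for k,v in manip.calibration(cam).items()})
    for q in["plunger_knob","lock_grip","bottle","slide_rail","beaker"]:
        for r in manip.cut_out(q,cam)[:2]:
            m=r["mask"]&(d>0);p=P[m]
            if len(p): print(cam,q,round(r["score"],2),np.round(r["position"]),m.sum(),np.median(p,0).round(),np.percentile(p,3,0).round(),np.percentile(p,97,0).round())
    cv2.imwrite(f"pics/{cam}1.png",im[...,::-1])
E
```

```text
{'clock': 0.0, 'eef_pos': array([ 156.61923733, -527.19345676,  404.09196899]), 'eef_rot': array([-3.14045192e+00, -8.49051528e-05,  2.88766377e-01]), 'wrist_force': array([-0.23030812,  0.10943783,  0.00120563]), 'finger_gap': 93.79059453382304}
top {'intrinsics': array([[418.66732958,   0.        , 256.73722112],
       [  0.        , 418.66732958, 186.61428027],
       [  0.        ,   0.        ,   1.        ]]), 'pose': array([[-2.80041862e-02,  9.93110648e-01, -1.13784914e-01,
         4.09618749e+02],
       [-9.99576042e-01, -2.69138378e-02,  1.11077533e-02,
         8.12839219e+01],
       [ 7.96883936e-03,  1.14047738e-01,  9.93443310e-01,
         1.57696469e+03],
       [ 0.00000000e+00,  0.00000000e+00,  0.00000000e+00,
         1.00000000e+00]])}
top bottle 0.93 [177. 197.] 657 [544. 333. 167.] [509. 302.  36.] [588. 377. 204.]
top bottle 0.87 [149. 234.] 707 [418. 438. 157.] [379. 413.  44.] [456. 480. 204.]
top slide_rail 0.86 [256. 188.] 2459 [581.  69.  36.] [ 487. -134.    1.] [692. 271.  98.]
top beaker 0.72 [296. 223.] 331 [449. -82.  10.] [ 418. -107.   -1.] [47
[... 532 characters left out ...]
2],
       [ 0.00000000e+00,  0.00000000e+00,  0.00000000e+00,
         1.00000000e+00]])}
scene plunger_knob 0.6 [252. 197.] 99 [567.  68. 105.] [560. -47.   1.] [792.  80. 117.]
scene lock_grip 0.49 [261. 204.] 66 [518.  64.  90.] [513.  53.  76.] [529.  68. 103.]
scene bottle 0.89 [128. 254.] 3086 [383. 461. 112.] [369. 418.  10.] [421. 498. 199.]
scene bottle 0.73 [161. 216.] 2312 [517. 350. 114.] [503. 307.  11.] [557. 385. 199.]
scene slide_rail 0.77 [244. 216.] 2733 [559.  88.  33.] [ 467. -113.    5.] [652. 275.  98.]
scene beaker 0.75 [234. 186.] 687 [653.  82. 100.] [641.  45.  47.] [709. 108. 128.]
scene beaker 0.46 [302. 232.] 30 [444. -48.  15.] [430. -51.   7.] [458. -45.  27.]
```

```bash
python3 - <<'E'
from h import *
a=cv2.imread("pics/top1.png")[110:290,110:400];b=cv2.imread("pics/scene1.png")[100:320,90:380]
cv2.imwrite("pics/both.png",np.vstack([cv2.resize(a[:,:],(464,288),interpolation=3),cv2.resize(b,(400,303),interpolation=3)[:, :400] if 0 else cv2.resize(b,(464,308))]))
P=np.load("top.npy");S=np.load("scene.npy")
# rail top: z 32, direction
m=(abs(P[...,2]-32)<8)&(P[...,0]>440)&(P[...,0]<720)&(P[...,1]>-160)&(P[...,1]<300)
for n,Q in(("top",P),("scene",S)):
    for lo,hi in((80,130),):
        k=(Q[...,2]>lo)&(Q[...,2]<hi)&(Q[...,0]>470)&(Q[...,0]<610)&(Q[...,1]>20)&(Q[...,1]<130)
        v,u=np.nonzero(k)
        for i in np.argsort(Q[k][:,0])[::2]: print(n,u[i],v[i],Q[v[i],u[i]].round())if n=="top" else None
mm=m.astype(np.uint8);n,l,st,_=cv2.connectedComponentsWithStats(mm)
i=1+np.argmax(st[1:,4]);p=P[l==i][:,:2].astype(np.float32)
print(st[i],cv2.minAreaRect(p))
E
```

```text
top 260 208 [504.  55.  80.]
top 258 204 [518.  62.  87.]
top 259 204 [518.  58.  80.]
top 257 203 [520.  66. 103.]
top 258 203 [521.  62.  97.]
top 256 202 [524.  69. 104.]
top 257 202 [524.  65.  98.]
top 257 201 [527.  65. 106.]
top 256 201 [528.  69.  95.]
top 258 200 [531.  62. 103.]
top 256 200 [531.  69. 100.]
top 259 199 [535.  58.  99.]
top 257 199 [535.  65.  98.]
top 256 191 [564.  68.  97.]
top 255 190 [566.  71. 111.]
top 254 190 [566.  75. 105.]
top 257 189 [568.  64. 117.]
top 258 189 [569.  61. 114.]
top 253 189 [569.  78. 112.]
top 258 188 [572.  61. 117.]
top 252 188 [573.  82. 113.]
top 256 188 [575.  67.  92.]
top 255 188 [576.  71.  86.]
top 252 187 [576.  82. 120.]
top 256 186 [579.  68. 121.]
top 257 186 [579.  64. 114.]
top 255 186 [580.  71. 112.]
top 256 185 [582.  67. 119.]
top 252 185 [583.  81. 116.]
top 259 184 [587.  57. 112.]
top 254 183 [590.  74. 120.]
top 257 183 [590.  64. 114.]
top 256 182 [594.  67. 112.]
[199 184  51  19 549] ((567.0941772460938, 185.97366333007812), (49.690589904785156, 185.60618591308594), 4.859193325042725)
```

View pics/both.png

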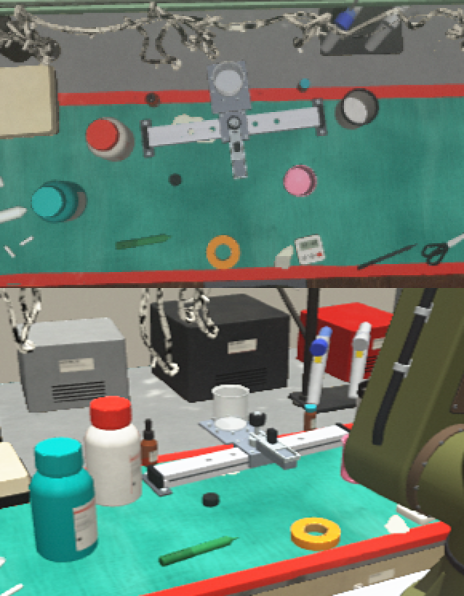

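The pictures show the white bottle with the red cap at top (177,197), world about (545,340), so the move is towards world +y. The turquoise bottle and the pink beaker are decoys. The knob is at about (579,69) with its top at z≈117, the lock grip at about (526,64), and the rail yaw is about 0.085.

```bash
python3 -m creep '{"slide":[[2.6,4.2,0],[2.6,4.2,0],[2.6,4.2,0],[2.6,4.2,0],[2.6,4.2,0],[2.6,4.2,0],[2.6,4.2,0],[2.6,4.2,0]],"turn":[-0.03,-0.03,-0.03,-0.03,-0.03,-0.03,-0.02,0],"claw":[1,1,1,1,1,1,1,1]}' 15
python3 -m creep '{"slide":[[2.6,4.2,0],[2.6,4.2,0],[2.6,4.2,-1],[2.6,4.2,-1],[2.6,4.2,-1],[2.6,4.2,-1],[0,0,0],[0,0,0]],"turn":[0,0,0,0,0,0,0,0],"claw":[1,1,1,1,1,0.6,0.6,0.6]}' 15
```

```text
clock: 1.6
eef_pos: [365.2, -189.7, 404.9]
eef_rot: [3.141, -0.001, 0.088]
wrist_force: [0.8, -1.4, -0.8]
finger_gap: 94.2
finger_force: 0.0
clock: 2.6
eef_pos: [520.4, 60.5, 364.7]
eef_rot: [3.141, 0.0, 0.089]
wrist_force: [0.4, 0.3, 0.7]
finger_gap: 67.6
finger_force: 0.0
```

```bash
python3 -m creep '{"slide":[[0.5,0.3,-3],[0,0,-2],[0,0,0]],"turn":[0,0,0],"claw":[0.5,0.5,0.5]}'
python3 - <<'E'
from h import *
im,d=manip.camera("scene");P=cloud("scene",d)
for q in["plunger_knob","lock_grip"]:
    for r in manip.cut_out(q,"scene")[:2]:
        m=r["mask"]&(d>0);p=P[m]
        if len(p): print(q,round(r["score"],2),np.round(r["position"]),m.sum(),np.median(p,0).round(),np.percentile(p,8,0).round(),np.percentile(p,92,0).round())
cv2.imwrite("pics/s2.png",cv2.resize(im[110:260,170:340,::-1],None,fx=4,fy=4,interpolation=2))
E
```

```text
clock: 2.98
eef_pos: [525.2, 62.8, 314.1]
eef_rot: [-3.142, 0.002, 0.087]
wrist_force: [-0.1, -0.2, 0.2]
finger_gap: 46.9
finger_force: 0.0
```

View pics/s2.png

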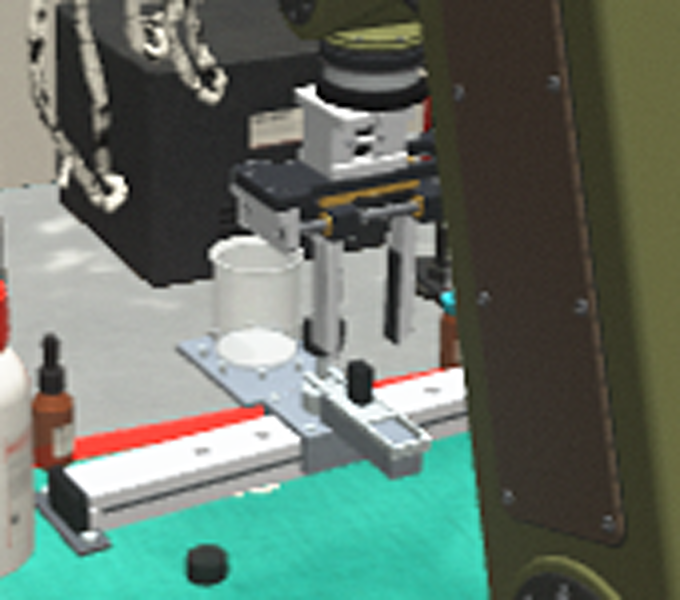

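The open fingers straddle the grip, which is at (360,380) in the crop. I'll go down, close and pull.

```bash
python3 -m creep '{"slide":[[0,0,-2],[0,0,-1.8],[0,0,0],[0,0,0],[0,0,0],[0,0,0],[0,0,0]],"turn":[0,0,0,0,0,0,0],"claw":[0.5,0.5,0.4,0,0,0,0]}' 12
```

```text
clock: 4.0
eef_pos: [525.8, 63.8, 277.3]
eef_rot: [3.141, -0.001, 0.089]
wrist_force: [-1.0, -0.2, 6.0]
finger_gap: 14.0
finger_force: 12.0
```

```bash
python3 -m creep '{"slide":[[-0.7,-0.06,0.1],[-0.7,-0.06,0],[-0.6,-0.05,0],[-0.5,-0.04,0],[-0.3,-0.03,0],[0,0,0]],"turn":[0,0,0,0,0,0],"claw":[0,0,0,0,0,0]}' 12
```

```text
clock: 4.75
eef_pos: [497.3, 61.3, 277.5]
eef_rot: [3.142, 0.001, 0.089]
wrist_force: [-2.1, -2.8, -6.2]
finger_gap: 14.2
finger_force: 12.0
```

```bash
python3 -m creep '{"slide":[[-0.2,-0.02,-0.05],[0,0,0]],"turn":[0,0],"claw":[0,0]}' 12
python3 -m creep '{"slide":[[-0.2,-0.02,0],[0,0,0]],"turn":[0,0],"claw":[0,0]}' 12
python3 -m creep '{"slide":[[-0.2,-0.02,0],[0,0,0]],"turn":[0,0],"claw":[0,0]}' 12
```

```text
clock: 5.0
eef_pos: [495.7, 61.2, 277.4]
eef_rot: [3.142, -0.001, 0.089]
wrist_force: [0.6, -2.1, -3.1]
finger_gap: 14.3
finger_force: 12.0
clock: 5.25
eef_pos: [494.2, 61.0, 277.4]
eef_rot: [3.142, -0.004, 0.089]
wrist_force: [11.1, -0.6, -9.0]
finger_gap: 14.1
finger_force: 12.0
clock: 5.5
eef_pos: [492.6, 60.9, 277.7]
eef_rot: [3.142, -0.006, 0.089]
wrist_force: [14.7, -0.6, -10.4]
finger_gap: 13.9
finger_force: 12.0
```

```bash
python3 -m creep '{"slide":[[0.1,0,0],[0,0,0],[0,0,0],[0,0,3],[0,0,3],[0,0,0]],"turn":[0,0,0,0,0,0],"claw":[0.5,0.5,0.5,0.6,0.6,0.6]}' 12
python3 - <<'E'
from h import *
for cam in("scene","top"):
    im,d=manip.camera(cam);P=cloud(cam,d)
    for q in["plunger_knob","lock_grip"]:
        for r in manip.cut_out(q,cam)[:2]:
            m=r["mask"]&(d>0);p=P[m]
            if len(p): print(cam,q,round(r["score"],2),np.round(r["position"]),m.sum(),np.median(p,0).round(),np.percentile(p,8,0).round(),np.percentile(p,92,0).round())
    if cam=="scene":cv2.imwrite("pics/s3.png",cv2.resize(im[110:260,170:340,::-1],None,fx=4,fy=4,interpolation=2))
E
```

```text
clock: 6.25
eef_pos: [492.8, 60.8, 339.0]
eef_rot: [3.142, -0.004, 0.089]
wrist_force: [-0.1, 0.4, -0.7]
finger_gap: 56.1
finger_force: 0.0
scene plunger_knob 0.62 [252. 194.] 88 [567.  74. 105.] [560.  59.  94.] [584.  82. 116.]
scene plunger_knob 0.19 [161. 214.] 2307 [517. 350. 113.] [505. 315.  23.] [545. 380. 197.]
scene lock_grip 0.41 [267. 211.] 84 [488.  62.  89.] [483.  52.  73.] [520.  67. 102.]
scene lock_grip 0.34 [232. 182.] 685 [654.  83. 101.] [642.  51.  56.] [706. 108. 127.]
top lock_grip 0.28 [296. 164.] 46 [665. -92.  66.] [ 658. -102.   27.] [675. -85.  72.]
```

View pics/s3.png

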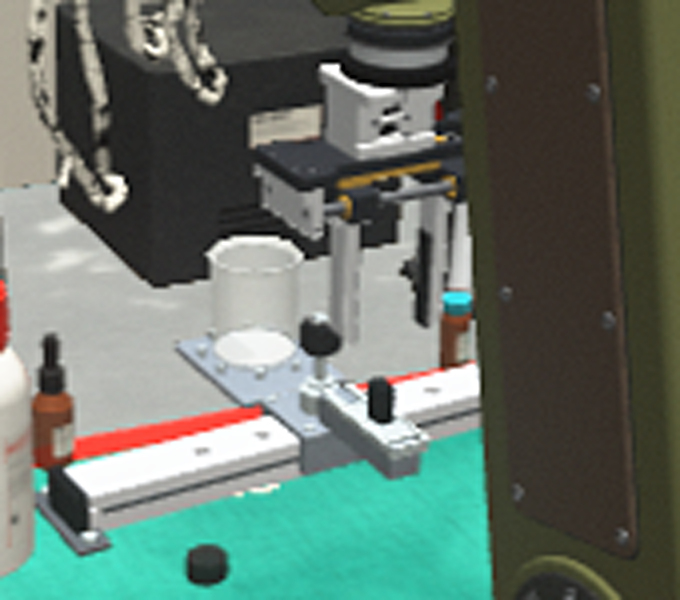

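The crop shows the grip at (380,398), moved to the robot's side, and the knob is clear at (320,335). The force jump confirms the end stop. Now I'll go to the knob.

```bash
python3 -m creep '{"slide":[[4.2,0.4,0],[4.2,0.4,0],[0,0,-3],[0,0,-2.6],[0,0,0],[0,0,0],[0,0,0],[0,0,0]],"turn":[0,0,0,0,0,0,0,0],"claw":[0.6,0.6,0.6,0.6,0,0,0,0]}' 30
python3 - <<'E'
from h import *
im,d=manip.camera("scene")
cv2.imwrite("pics/s4.png",cv2.resize(im[110:260,170:340,::-1],None,fx=4,fy=4,interpolation=2))
E
```

```text
clock: 7.55
eef_pos: [576.8, 68.8, 282.3]
eef_rot: [3.142, -0.002, 0.089]
wrist_force: [0.5, -0.2, 5.2]
finger_gap: 29.0
finger_force: 30.0
```

View pics/s4.png

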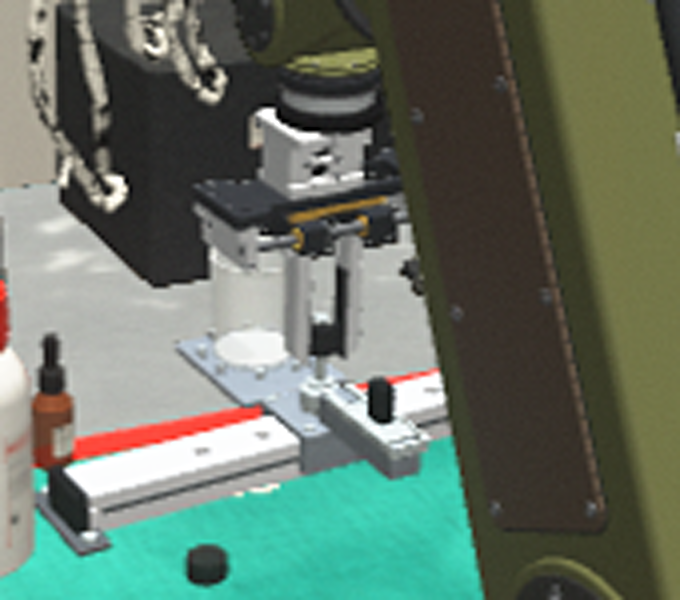

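The knob sits between the pads, at (325,335) in the crop. Lifting.

```bash
python3 -m creep '{"slide":[[0,0,0.5],[0,0,0.5],[0,0,0.4],[0,0,0],[0,0,0]],"turn":[0,0,0,0,0],"claw":[0,0,0,0,0]}' 30
```

```text
clock: 8.22
eef_pos: [576.7, 68.8, 295.2]
eef_rot: [-3.142, -0.001, 0.089]
wrist_force: [5.3, 0.5, -3.0]
finger_gap: 29.1
finger_force: 30.0
```

```bash
python3 -m creep '{"slide":[[-0.02,0.2,0],[-0.05,0.6,0],[-0.07,0.9,0],[-0.08,0.9,0],[-0.08,0.9,0],[-0.07,0.8,0],[-0.04,0.5,0],[-0.02,0.18,0]],"turn":[0,0,0,0,0,0,0,0],"claw":[0,0,0,0,0,0,0,0]}' 30
python3 -m creep '{"slide":[[0,0,0],[0,0,0]],"turn":[0,0],"claw":[0,0]}' 30
```

```text
clock: 9.22
eef_pos: [572.2, 118.9, 295.0]
eef_rot: [3.142, 0.0, 0.089]
wrist_force: [2.9, -1.2, -4.9]
finger_gap: 29.2
finger_force: 30.0
clock: 9.48
eef_pos: [572.3, 118.5, 295.0]
eef_rot: [-3.141, 0.0, 0.089]
wrist_force: [1.6, 0.3, -4.2]
finger_gap: 29.3
finger_force: 30.0
```

```bash
python3 -m creep '{"slide":[[0,0,-0.3],[0,0,-0.3],[0,0,0]],"turn":[0,0,0],"claw":[0,0,0]}' 30
python3 -m creep '{"slide":[[0,0,-0.4],[0,0,-0.3],[0,0,0]],"turn":[0,0,0],"claw":[0,0,0]}' 30
```

```text
clock: 9.85
eef_pos: [572.3, 118.5, 288.8]
eef_rot: [-3.142, 0.0, 0.089]
wrist_force: [1.4, 0.6, -4.3]
finger_gap: 29.0
finger_force: 30.0
clock: 10.22
eef_pos: [572.3, 118.6, 282.4]
eef_rot: [3.142, -0.0, 0.089]
wrist_force: [-1.4, 0.6, 1.6]
finger_gap: 29.0
finger_force: 30.0
```

```bash
python3 -m creep '{"slide":[[0,0,-0.1],[0,0,0],[0,0,0]],"turn":[0,0,0],"claw":[0,0,0]}' 30
python3 - <<'E'
from h import *
im,d=manip.camera("scene");P=cloud("scene",d)
for q in["beaker","lock_grip","plunger_knob"]:
    for r in manip.cut_out(q,"scene")[:1]:
        m=r["mask"]&(d>0);p=P[m]; print(q,r["score"],np.median(p,0).round(),np.percentile(p,8,0).round(),np.percentile(p,92,0).round())
cv2.imwrite("pics/s5.png",cv2.resize(im[110:260,150:340,::-1],None,fx=4,fy=4,interpolation=2))
E
```

```text
clock: 10.6
eef_pos: [572.4, 118.6, 282.2]
eef_rot: [3.142, -0.001, 0.089]
wrist_force: [-5.9, -0.8, 9.8]
finger_gap: 29.3
finger_force: 30.0
beaker 0.62 [646. 142.  91.] [637. 117.  52.] [691. 158. 122.]
lock_grip 0.5 [483. 112.  90.] [478. 104.  79.] [491. 116. 100.]
plunger_knob 0.75 [547. 123.  47.] [461. 102.  24.] [650. 161.  97.]
```

View pics/s5.png

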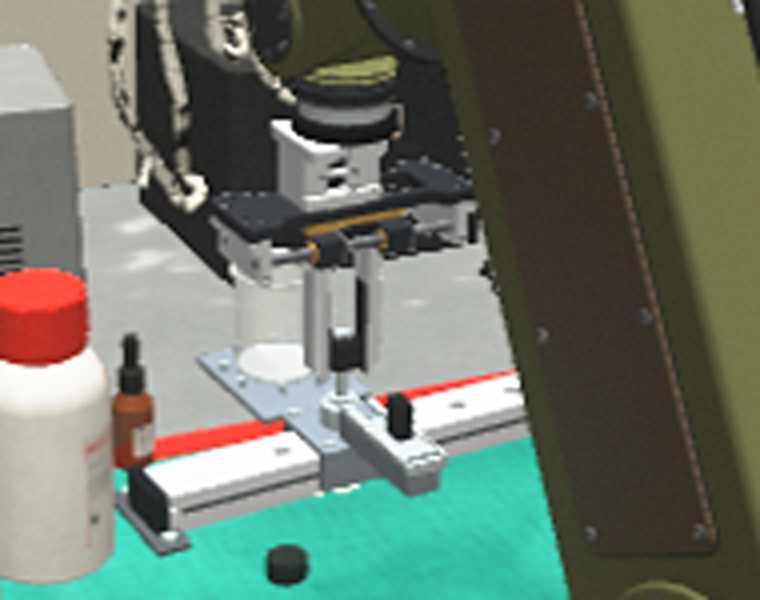

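The picture shows the beaker standing on its stage and the section one hole nearer the bottle, with one free hole left at (283,450). The downward force rose to about 10 N with no further travel, so the pin is home.

```bash
python3 -c "
from cell import manip
print(manip.sign_off())"
```

```text
the job is handed in; nothing more can be done
None
```

The job is handed in: the lock is released to its end stop, the stage is pinned one hole nearer the white bottle, the beaker is standing, and the gripper still holds the knob down.

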